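Invert the rinsed brush pot onto the drying peg

ROBOT

A 6-joint arm with a two-finger parallel gripper is mounted at the origin on the work surface. World frame = base frame: x ahead of the robot, y to its left, z up, the work surface at z = 0. Lengths are in m, angles in rad, forces in N, time in s.
With the tool pointing down it reaches from about 0.3 to 0.85 m from the base axis. Payload 4.2 kg.
Tool frame: the origin (TCP) lies at the very end of the fingers, on their centre line; the grasp point (between the pads) lies 19 mm behind it; z points along the fingers, y is the line along which they close (so a half turn about z gives the same grasp; the last joint's range is limited). The gripper opens to 91 mm and grips with 3 to 60 N. Pads are 32 mm wide; open, the fingers measure 118 mm over their backs; the gripper's body (76 mm by 178 mm) begins 60 mm behind the grasp point.
Start: joints at [-1.357, 0.32, 1.565, -0, 1.257, -0.02], TCP at [0.133, -0.559, 0.214] pointing down, gripper open.
Joint ranges: [-3.11, 3.11], [-0.84, 2.01], [0.21, 2.61], [-1.34, 4.49], [0.05, 2.63], [-2.56, 2.56]. Speed limits (rad/s): [2.57, 2.57, 3.14, 3.14, 3.14, 3.14].

INTERFACE

Orientations are given as a unit quaternion [x, y, z, w].
In Python, from bench import sensors, read_camera, order gives the robot as it stands.
- The arm moves only by the tool arm_command, never from a script. Its argument "motion" is a list of rows, each a list of 3 entries, a list of its own where there are three numbers: the shift along the tool's x, y, z in units of 0.3 m (1.0 is 0.3 m), then the turn, a rotation vector about the tool's x, y, z in units of 180 degrees (1.0 is 180 degrees), then the opening, from -1 (shut) to 1 (fully open). In form: [[[tx, ty, tz], [ax, ay, az], claw], ...]. A call has 1 to 5 rows; each row is the pose to reach, as a shift and turn from the pose commanded when the call began, along the tool's axes at that moment, turning the shorter way round; what a row does not reach only later rows make up. A row lasts 1/10 s, in which the tool goes at most 50 mm and 8.59 degrees, less where a joint would pass 70% of its speed; a pose out of reach is approached as far as the arm can. A call with a number of a shift or a turn outside -1 to 1 is refused whole. A call with a gripper value outside its range is refused whole. The fingers move at their own pace and stop on an object; "newtons" is the grip in N (left out, the last holds). Time passes only in rows, so rows that repeat a pose let the fingers close. It gives the time, the measured TCP pose, the force, the opening and the grip force at its end, in the units of the state.
- sensors.state(): the state, without advancing time (a new reading comes with each control period).
- read_camera(name): name is "side" or "top" or "wrist"; returns a dict with "image" (480x640x3 uint8, red, green, blue), "fovy" (degrees; the focal length in pixels is half the picture's height over the tangent of half this angle, whatever the lens; pixels are square), "cx", "cy" (the principal point, pixels), "extrinsics" (4x4, takes a point from camera to world coordinates); the wrist camera has in their place "hand_eye" (4x4, takes a point from camera to tool coordinates, whose origin is the TCP and whose axes are the flange's). Camera axes: x right, y down, z forward; pixel columns grow to the right and rows downward; lengths in m; the calibration is good to about 2 mm. A picture is of the moment at which its call begins: read the wrist's pose just before it. There is no depth.
- order.hand_in(): hands the job in; it is judged then, once.
The state is a dict: "clock": time; "joint_positions": joint angles; "qvel": joint speeds; "effort": joint torques, N m; "eef_pos": TCP position; "ee_rot": TCP orientation; "force": force on the tool from outside, world axes, zero at the start; "wrist_torque": the same for the moment, N m; "finger_gap": finger opening in m; "grasp_force": force on a finger pad.
Only numpy, scipy, OpenCV 4.12 (cv2) and the standard library are available. Lean on these libraries where they do the work, as an engineer would, in place of code of your own. Each camera call takes 0.05 s, during which the arm holds its last target. There are 200 camera calls.

TASK

The painting session is over: take the rinsed blue square brush pot, turn it upside down and put it fully home over the orange-topped drying peg that is still free, leaving it hanging level and still; you may lay it on its side on the green mat to change your grip. Handle it gently: never drop it, throw it or let it topple over. Leave the yellow cup drying on the other peg and the other things on the table where they are.

Things in the scene. Friction and masses are not known exactly. Their poses are not given: they have to be found in the camera images.
- pot: Blue plastic square pot, about 80 g, standing upright, mouth up. Outside 58 x 58 mm, straight flat sides, 90 mm tall; walls and floor 3 mm (inside 52 x 52 mm, 87 mm deep). Origin: centre of the underside of its closed bottom; +z runs from bottom to mouth (down when inverted), x and y are square to its sides. Stable on its bottom and on any side; it may sway a moment on the peg.
- stand: The free drying stand, fixed: grey base 96 mm across, 10 mm thick; post 14 mm across; orange crown 40 mm across at its widest (92-100 mm above the table), tapering to a flat top 24 mm across at 110 mm. Origin: centre of the base's underside, z up. A pot that is home hangs with its inner floor on the flat top, its origin 113 mm and its mouth 23 mm above the table.
- peg_top (a point): Centre of the flat top of the free stand's peg, 110 mm above the table.
- full_stand: A second identical drying stand, fixed, already in use: the yellow cup hangs on it. Origin at the centre of the underside of its base.
- drying_cup: Yellow round plastic cup, 72 mm across the mouth, 60 mm across the closed end, 88 mm tall, hanging upside down on the other stand. Origin where its floor rests on the peg, z up. To be left alone.
- mat: Green mat lying fixed on the table in front of the robot, 210 mm (its x) by 300 mm (its y), 3 mm thick, kept clear: room to lay the pot down. Origin at the centre of its underside.
- palette: White flower-shaped paint palette, 114 mm across, 14 mm high, loose. Origin at the centre of its underside. To be left alone.
- pencil: Blue pencil lying along its own x, 168 mm long, 8 mm thick, loose. Origin near its middle, underside. To be left alone.
- eraser: Grey eraser, 45 x 20 x 12 mm, loose. Origin at the centre of its underside. To be left alone.
Not all that is in view belongs to the job. Of the things that look like the pot, take the one that is farthest to the robot's right at the start. What is shaped like the stand but pink or purple is not meant.

How it is judged:
At the end, for the whole second after the job is handed in: Blue pot upside down on the free peg: level within 0.12 rad, origin 109-117 mm above the table (floor down on the peg), within 12 mm of the peg axis, at rest, released; yellow cup moved under 20 mm, palette under 30 mm, pencil and eraser under 40 mm (angle between pot's own z axis and vertical above 3.02 rad and z of pot in the frame of stand between 0.109 and 0.117 m and horizontal distance between pot and stand below 0.012 m and linear speed of pot below 0.02 m/s and angular speed of pot below 0.2 rad/s and distance of drying_cup from where it was at the start of the episode below 0.02 m and distance of palette from where it was at the start of the episode below 0.03 m and distance of each of pencil, eraser from where it was at the start of the episode below 0.04 m); the robot touches nothing.
It fails at once if the pot is dropped, thrown or toppled: faster than 0.5 m/s while the fingers do not touch it (a fall of about 13 mm) (contact force between pot and the fingers below 0.05 N and linear speed of pot above 0.5 m/s).
It fails at once if the drying cup is moved by more than 20 mm (distance of drying_cup from where it was at the start of the episode above 0.02 m).
It fails at once if the palette is moved by more than 30 mm (distance of palette from where it was at the start of the episode above 0.03 m).
It fails at once if the pencil is moved by more than 40 mm (distance of pencil from where it was at the start of the episode above 0.04 m).
It fails at once if the eraser is moved by more than 40 mm (distance of eraser from where it was at the start of the episode above 0.04 m).
It also fails if it takes over 58 s, if anything falls off the work surface, if the arm or the gripper's body presses on something with over 40 N, if the wrist force passes 120 N, or if a joint passes its speed limit or range.

## Working session

There is one attempt and no reset: what is moved stays moved. The work goes in short steps, Python scripts to look and compute and a tool call to move; the robot and the scene stay as the last step left them, time stands still between calls to the robot, and variables do not carry over. Pictures are saved under pics/ and viewed, at most 10 in all, crops included, and the job is handed in when it is done.

Besides the shell and the picture viewer there is one more tool, called after "Call:" as name(argument=value, ...), one argument or row to a line, values as JSON. arm_command: Moves the arm, as the interface text tells. Its arguments: {"type":"object","properties":{"motion":{"type":"array"},"newtons":{"type":"number"}},"required":["motion"]}

```bash
mkdir -p pics; python3 - <<'E'
from bench import sensors, read_camera
import cv2,pickle
d={}
for n in("top","side"):
    c=read_camera(n); d[n]=c; cv2.imwrite(f"pics/{n}0.png",c["image"][:,:,::-1]); print(n,c["fovy"],c["cx"],c["cy"],c["extrinsics"])
pickle.dump(d,open("c0.pkl","wb")); s=sensors.state(); print(s)
E
```

```text
top 57.93319764970837 326.7626769215782 237.012042406327 [[ 0.00577275 -0.98837732  0.15191098  0.36351278]
 [-0.99954957 -0.01017728 -0.02823257  0.08013783]
 [ 0.02945047 -0.15167957 -0.98799088  1.05594105]
 [ 0.          0.          0.          1.        ]]
side 42.22832881274636 317.4700245004096 243.61440061918117 [[ 0.99775471 -0.03537297  0.05687079  0.46154893]
 [-0.06683947 -0.47209433  0.87901048 -1.18279579]
 [-0.00424484 -0.88083806 -0.47339865  0.78317449]
 [ 0.          0.          0.          1.        ]]
{'clock': 0.1, 'joint_positions': array([-1.35698895e+00,  3.20230608e-01,  1.56553879e+00, -2.00250767e-05,
        1.25736087e+00, -1.99313687e-02]), 'qvel': array([-0.00106631, -0.00024861, -0.00478462, -0.00046933, -0.00188422,
       -0.00034476]), 'effort': array([-5.68814926e-06, -4.13333559e+01, -2.32509166e+01,  7.29022385e-02,
        4.21200029e-02, -5.63246738e-05]), 'eef_pos': array([ 0.1331205 , -0.55893381,  0.2132099 ]), 'ee_rot': array([ 9.93177890e-01,  1.16606553e-01, -8.38876942e-05, -7.64276964e-04]), 'force': array([ 0.02068478, -0.54200137, -0.04837341]), 'wrist_torque': array([-0.01373998, -0.06490217,  0.01892733]), 'grasp_force': 0.0, 'finger_gap': 0.09103251336400392}
```

View pics/top0.png

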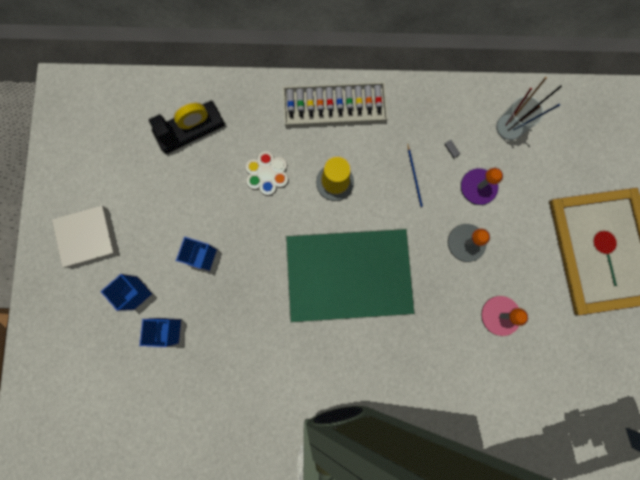

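View pics/side0.png

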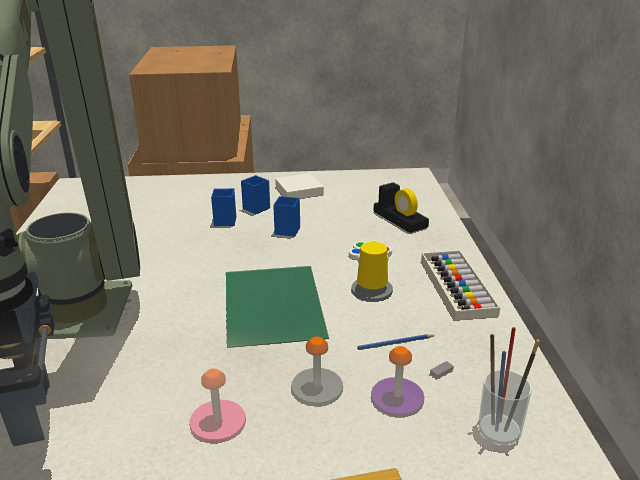

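The pictures show three blue pots. The one farthest right is at top (197,254) and side (287,215). The free grey stand has its crown at top (481,237), side (317,345). The cup is at top (337,175). I'll enlarge the pot and the stand.

```bash
python3 - <<'E'
import cv2,pickle,numpy as np
d=pickle.load(open("c0.pkl","rb"))
def crop(n,x,y,w,h,s): 
    return cv2.resize(d[n]["image"][y:y+h,x:x+w,::-1],None,fx=s,fy=s,interpolation=cv2.INTER_CUBIC)
a=crop("top",170,230,50,50,6); b=crop("side",262,190,50,50,6); c=crop("top",440,205,60,60,5); e=crop("side",285,325,65,85,300/85)
e=cv2.resize(e,(300,300)) if 0 else cv2.copyMakeBorder(e,0,300-e.shape[0],0,300-e.shape[1],cv2.BORDER_CONSTANT)
cv2.imwrite("pics/comp.png",np.vstack([np.hstack([a,b]),np.hstack([c,e])]))
E
```

```text
(no output)
```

View pics/comp.png

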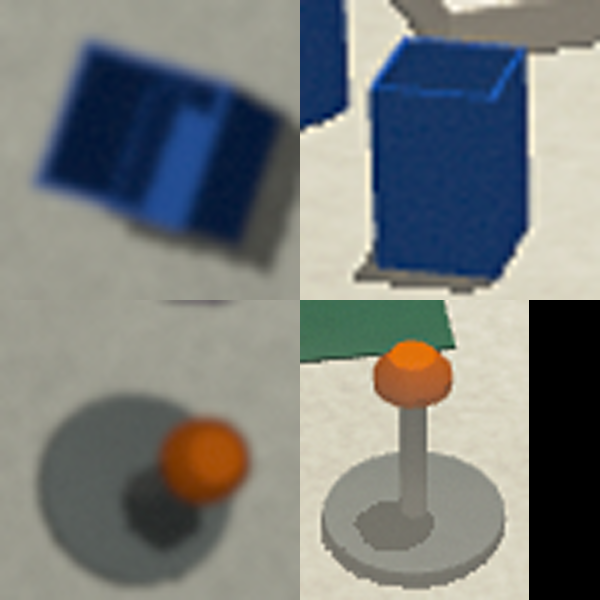

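The composite shows the pot's rim corners and base corners clearly in both views, and the peg's flat top and base ellipse. I'll fit the poses from these.

```bash
cat > h.py <<'E'
import numpy as np,pickle
from scipy.spatial.transform import Rotation as R
from scipy.optimize import least_squares
def proj(c,P,key=None):
    T=np.linalg.inv(c["extrinsics"]); p=np.asarray(P)@T[:3,:3].T+T[:3,3]; f=240/np.tan(np.radians(c["fovy"])/2)
    return np.c_[p[...,0]/p[...,2]*f+c["cx"],p[...,1]/p[...,2]*f+c["cy"]] if p.ndim>1 else np.array([p[0]/p[2]*f+c["cx"],p[1]/p[2]*f+c["cy"]])
def onplane(c,uv,z):
    f=240/np.tan(np.radians(c["fovy"])/2); E=c["extrinsics"]; r=E[:3,:3]@np.array([(uv[0]-c["cx"])/f,(uv[1]-c["cy"])/f,1]); o=E[:3,3]
    return o+r*(z-o[2])/r[2]
E
python3 - <<'E'
from h import *
d=pickle.load(open("c0.pkl","rb")); t,s=d["top"],d["side"]
up=lambda L,o,k:(np.array(L,float)+.5)/k-.5+np.array(o)
tr=up([(88,42),(232,85),(183,230),(38,185),(283,120),(240,242)],(170,230),6)
sr=up([(73,88),(195,100),(226,48),(105,38),(76,265),(193,278),(229,232)],(262,190),6)
for n,c,q,k in(("top",t,tr,4),("side",s,sr,4)):
    P=np.array([onplane(c,u,.09 if i<k else 0) for i,u in enumerate(q)])
    print(n,P[:4].mean(0),"edges",np.linalg.norm(np.diff(P[[0,1,2,3,0]],axis=0),axis=1), np.degrees([np.arctan2(*(P[(i+1)%4]-P[i])[[1,0]]) for i in range(4)])%90); print(P.round(3).tolist())
for n,c,a,b in(("top",t,up([(210,162)],(440,205),5)[0],up([(134,188)],(440,205),5)[0]),("side",s,up([(113,55)],(285,325),300/85)[0],up([(113,211)],(285,325),300/85)[0])):
    print(n,"peg",onplane(c,a,.11),"base",onplane(c,b,.01))
for n,uv,z in(("cup",(338,163),.113),("palette",(267,174),.01),("mat",(287,237),0),("mat",(405,230),0),("mat",(413,313),0),("mat",(291,321),0),("penc",(408,147),0),("penc",(421,205),0),("eraser",(452,149),0),("purple",(495,175),.1),("pink",(519,316),.1),("pot2",(160,330),.09),("pot3",(126,290),.09),("purplebase",(479,186),.01),("pinkbase",(501,316),.01)):
    print(n,onplane(t,uv,z).round(3))
E
```

```text
top [0.4750002  0.35166243 0.09      ] edges [0.05616655 0.05624241 0.05626337 0.05569692] [73.84716054 74.11889938 73.29201934 74.02468678]
[[0.51, 0.371, 0.09], [0.494, 0.317, 0.09], [0.44, 0.332, 0.09], [0.456, 0.386, 0.09], [0.492, 0.318, 0.0], [0.442, 0.333, 0.0]]
side [0.47776787 0.35363119 0.09      ] edges [0.05635649 0.05755002 0.05699576 0.05592265] [72.60500613 73.86793436 74.25903188 74.53558961]
[[0.443, 0.335, 0.09], [0.497, 0.318, 0.09], [0.513, 0.373, 0.09], [0.458, 0.389, 0.09], [0.441, 0.337, 0.0], [0.494, 0.32, 0.0], [0.512, 0.365, 0.0]]
top peg [ 0.51254554 -0.2926332   0.11      ] base [ 0.51495763 -0.29358405  0.01      ]
side peg [ 0.51677521 -0.29409492  0.11      ] base [ 0.51618445 -0.29566535  0.01      ]
cup [0.678 0.029 0.113]
palette [0.681 0.2   0.01 ]
mat [0.525 0.148 0.   ]
mat [ 0.546 -0.144  0.   ]
mat [ 0.342 -0.159  0.   ]
mat [0.322 0.134 0.   ]
penc [ 0.761 -0.157  0.   ]
penc [ 0.61  -0.186  0.   ]
eraser [ 0.758 -0.27   0.   ]
purple [ 0.659 -0.335  0.1  ]
pink [ 0.339 -0.371  0.1  ]
pot2 [0.305 0.412 0.09 ]
pot3 [0.39 0.49 0.09]
purplebase [ 0.658 -0.332  0.01 ]
pinkbase [ 0.337 -0.37   0.01 ]
```

Call:
arm_command(
  motion=[
    [[0.575,-0.6,-0.25],[0,0,-0.23],1],
    [[0.575,-0.6,-0.25],[0,0,-0.23],1],
    [[0.575,-0.6,-0.25],[0,0,-0.23],1],
    [[0.575,-0.6,-0.25],[0,0,-0.23],1],
    [[0.575,-0.6,-0.25],[0,0,-0.23],1],
  ],
)

```text
clock: 0.6
eef_pos: [0.2547, -0.3509, 0.2862]
ee_rot: [0.887, 0.462, 0.0, -0.0]
force: [1.1, 0.7, 0.3]
finger_gap: 0.0915
grasp_force: 0.0
```

```bash
cat >> h.py <<'E'
def st(log=True):
    from bench import sensors
    s=sensors.state(); p=s["eef_pos"]; r=R.from_quat(s["ee_rot"])
    print("t",round(s["clock"],2),"q",s["joint_positions"].round(3),"p",p.round(4),"z",r.as_matrix()[:,2].round(3),"y",r.as_matrix()[:,1].round(3),"gap",round(s["finger_gap"],4),"g",round(s["grasp_force"],1),"F",s["force"].round(1))
    if log: open("log.txt","a").write(repr((s["joint_positions"].tolist(),p.tolist(),s["ee_rot"].tolist()))+"\n")
    return p,r
def frame(z,y):
    z=np.array(z,float);z/=np.linalg.norm(z);y=np.array(y,float);y-=z*(y@z);y/=np.linalg.norm(y)
    return R.from_matrix(np.c_[np.cross(y,z),y,z])
def row(p,r,P,Q):
    d=r.inv().apply(np.array(P)-p)/.3; w=(r.inv()*Q).as_rotvec()/np.pi
    print("row",d.round(3).tolist(),w.round(3).tolist(),"mm/deg",round(np.linalg.norm(d)*300),round(np.linalg.norm(w)*180))
E
python3 -c "
from h import *
p,r=st(); row(p,r,[.40,-.08,.30],frame([0,0,-1],[.95,-.3,0]))"
```

```text
t 0.6 q [-0.97   0.051  1.724  0.     1.367 -0.36 ] p [ 0.2547 -0.3509  0.2862] z [-0.     0.001 -1.   ] y [ 0.82  -0.573 -0.   ] gap 0.0915 g 0.0 F [1.1 0.7 0.3]
row [1.018, -0.12, -0.046] [-0.0, -0.0, -0.097] mm/deg 308 17
```

Call:
arm_command(
  motion=[
    [[0.82,-0.12,-0.1],[0,0,-0.1],1],
    [[0.82,-0.12,-0.1],[0,0,-0.1],1],
    [[0.82,-0.12,-0.1],[0,0,-0.1],1],
    [[0.82,-0.12,-0.1],[0,0,-0.1],1],
    [[0.82,-0.12,-0.1],[0,0,-0.1],1],
  ],
)

```text
clock: 1.1
eef_pos: [0.3667, -0.1295, 0.3161]
ee_rot: [0.805, 0.593, 0.0, 0.0]
force: [1.3, -0.6, 0.4]
finger_gap: 0.0911
grasp_force: 0.0
```

Call:
arm_command(
  motion=[
    [[0.1,0,-0.1],[0,0.15,0],1],
    [[0.1,0,-0.1],[0,0.15,0],1],
    [[0.1,0,-0.1],[0,0.15,0],1],
    [[0.1,0,-0.1],[0,0.15,0],1],
  ],
)

```text
clock: 1.5
eef_pos: [0.3747, -0.1044, 0.3444]
ee_rot: [0.784, 0.575, 0.188, -0.14]
force: [-0.2, 0.3, -0.1]
finger_gap: 0.0913
grasp_force: 0.0
```

```bash
python3 -c "
from h import *
p,r=st()"
```

```text
t 1.5 q [-0.678  0.01   1.715  0.437  1.601 -0.4  ] p [ 0.3747 -0.1044  0.3444] z [ 0.134  0.436 -0.89 ] y [ 0.954 -0.3   -0.004] gap 0.0913 g 0.0 F [-0.2  0.3 -0.1]
```

```bash
cat > kin.py <<'E'
from h import *
LIM=np.array([[-3.11,3.11],[-.84,2.01],[.21,2.61],[-1.34,4.49],[.05,2.63],[-2.56,2.56]])
Z=lambda a:R.from_euler("z",a); Y=lambda a:R.from_euler("y",a)
def rots(q):
    A=Z(q[0]);B=A*Y(q[1]);C=B*Y(q[2]);E=C*Z(q[3])*Y(q[4]);return A,B,C,E,E*Z(q[5])
def J(q):
    A,B,C,E,_=rots(q); return np.c_[[0,0,1],A.apply([1,0,0]),B.apply([0,0,1]),C.apply([1,0,0]),C.apply([0,0,1]),E.apply([0,0,1])]
D=[eval(l) for l in open("log.txt")]+[([-1.35698895,.320230608,1.56553879,-2e-5,1.25736087,-.0199313],[.1331205,-.55893381,.2132099],[.99317789,.116606553,-8.4e-5,-7.6e-4])]
off=[(rots(q)[4].inv()*R.from_quat(o)) for q,p,o in D]; OFF=off[-1]
L,res,rk,sv=np.linalg.lstsq(np.vstack([J(q) for q,_,_ in D]+[.03*np.eye(6)]),np.concatenate([p for _,p,_ in D]+[.03*np.array([.35,0,.4,0,.4,.25])]),rcond=None)
def fk(q): return J(q)@L, rots(q)[4]*OFF
def ik(P,Q,q0):
    f=lambda q:np.r_[fk(q)[0]-P,.2*(fk(q)[1].inv()*Q).as_rotvec()]
    s=least_squares(f,np.clip(q0,LIM[:,0]+.01,LIM[:,1]-.01),bounds=LIM.T); return s.x,np.linalg.norm(s.fun)
E
python3 - <<'E'
from kin import *
print("L",L.round(4)); print([o.as_rotvec().round(3).tolist() for o in off]); print([(J(q)@L-p).round(4).tolist() for q,p,_ in D])
def show(n,P,Q,q0s):
    for q0 in q0s:
        q,e=ik(np.array(P),Q,q0); 
        if e<.003: print(n,q.round(2),round(e,4),"wrist",(fk(q)[0]-L[5]*Q.as_matrix()[:,2]).round(3))
pot=np.array([.476,.352,.05]); peg=np.array([.515,-.294,.07])
az=np.radians(73.9); z=np.array([np.cos(az),np.sin(az),0])
for k in(1,-1):
  y=k*np.array([z[1],-z[0],0])
  show("pick%d"%k,pot+.019*z,frame(z,y),[[.2,.8,1.4,1.9,1.2,0],[.2,.8,1.4,1.9,1.2,2.],[.2,.8,1.4,1.9,1.2,-2]])
for a in(-110,-100,-90,-80,-70,-60,-50):
  z=np.array([np.cos(np.radians(a)),np.sin(np.radians(a)),0])
  for k in(1,-1):
    y=k*np.array([-z[1],z[0],0])
    show("place %d %d"%(a,k),peg+.019*z,frame(z,y),[[-.2,.8,1.4,4.3,1.2,w] for w in(-2,0,2)]+[[-.2,.8,1.4,-1.2,1.8,w] for w in(-1,1)])
E
```

```text
L [0.1918 0.0147 0.5886 0.0508 0.4096 0.3616]
[[-0.0, 0.0, 1.571], [-0.0, -0.0, 1.571], [-0.0, -0.0, 1.571]]
[[-0.0083, -0.0083, -0.0013], [-0.001, 0.0002, 0.001], [-0.0115, -0.0012, 0.0004]]
pick1 [ 0.06  1.16  2.29  1.9   1.67 -1.86] 0.0 wrist [0.381 0.023 0.05 ]
pick1 [ 0.06  1.16  2.29  1.9   1.67 -1.86] 0.0 wrist [0.381 0.023 0.05 ]
pick1 [ 0.06  1.16  2.29  1.9   1.67 -1.86] 0.0 wrist [0.381 0.023 0.05 ]
pick-1 [0.06 1.16 2.29 1.9  1.67 1.28] 0.0 wrist [0.381 0.023 0.05 ]
pick-1 [0.06 1.16 2.29 1.9  1.67 1.28] 0.0 wrist [0.381 0.023 0.05 ]
place -110 1 [ 0.04  1.08  1.7  -1.2   1.71  1.23] 0.0 wrist [0.632 0.028 0.07 ]
place -110 1 [ 0.04  1.08  1.7  -1.2   1.71  1.23] 0.0 wrist [0.632 0.028 0.07 ]
place -110 -1 [ 0.04  1.08  1.7  -1.2   1.71 -1.91] 0.0 wrist [0.632 0.028 0.07 ]
place -100 1 [ 0.08  1.06  1.84 -1.33  1.63  1.34] 0.0 wrist [0.574 0.043 0.07 ]
place -100 1 [ 0.08  1.06  1.84 -1.33  1.63  1.34] 0.0 wrist [0.574 0.043 0.07 ]
place -100 -1 [ 0.08  1.06  1.84 -1.33  1.63 -1.8 ] 0.0 wrist [0.574 0.043 0.07 ]
place -70 1 [0.07 1.1  2.27 4.44 1.63 1.79] 0.0 wrist [0.398
[... 424 characters left out ...]
9 4.23 1.77 1.94] 0.0 wrist [0.344 0.003 0.07 ]
place -60 1 [0.01 1.16 2.39 4.23 1.77 1.94] 0.0 wrist [0.344 0.003 0.07 ]
place -60 -1 [ 0.01  1.16  2.39  4.23  1.77 -1.2 ] 0.0 wrist [0.344 0.003 0.07 ]
place -60 -1 [ 0.01  1.16  2.39  4.23  1.77 -1.2 ] 0.0 wrist [0.344 0.003 0.07 ]
place -50 1 [-0.11  1.25  2.5   4.01  2.    2.02] 0.0 wrist [ 0.295 -0.032  0.07 ]
place -50 1 [-0.11  1.25  2.5   4.01  2.    2.02] 0.0 wrist [ 0.295 -0.032  0.07 ]
place -50 1 [-0.11  1.25  2.5   4.01  2.    2.02] 0.0 wrist [ 0.295 -0.032  0.07 ]
place -50 -1 [-0.11  1.25  2.5   4.01  2.   -1.12] 0.0 wrist [ 0.295 -0.032  0.07 ]
place -50 -1 [-0.11  1.25  2.5   4.01  2.   -1.12] 0.0 wrist [ 0.295 -0.032  0.07 ]
```

```bash
python3 - <<'E'
from bench import read_camera
import cv2
c=read_camera("side"); cv2.imwrite("pics/side1.png",cv2.resize(c["image"][:,:420,::-1],None,fx=1.25,fy=1.25))
w=read_camera("wrist"); print(w["fovy"],w["cx"],w["cy"],w["hand_eye"].round(3))
E
```

```text
70.38727342483521 311.3217334250176 243.76209375175333 [[-0.    -0.966 -0.26   0.073]
 [ 1.    -0.001  0.001  0.   ]
 [-0.001 -0.26   0.966 -0.171]
 [ 0.     0.     0.     1.   ]]
```

View pics/side1.png

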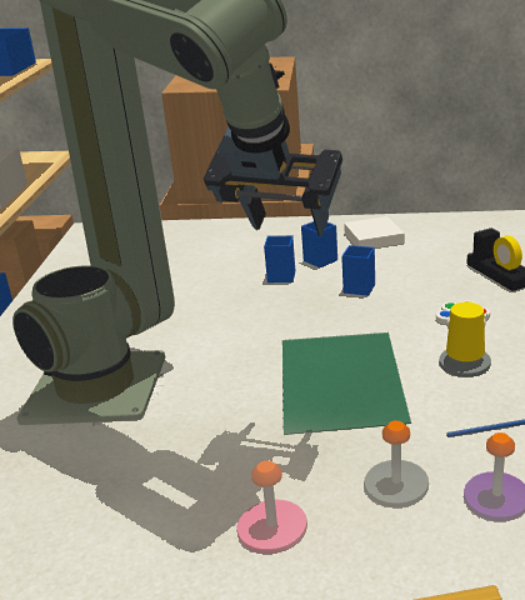

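The picture shows the arm leaning left and a bulky wrist. The camera sits 73 mm to the side of the tool, so a flat grasp at about 56 mm would hit the table. I'll pick at 45°, lay the pot on the mat, then regrasp steeply and place with the tool pitched about 25° down.

```bash
sed -i 's/return np.c_\[\[0,0,1\],/return np.c_[A.apply([0,1,0]),[0,0,1],/; s/\.03\*np.eye(6)/.01*np.eye(7)/; s/\.03\*np.array(\[\.35/.01*np.array([0,.35/; s/J(q)@L, /J(q)@L, /' kin.py; cat > plan.py <<'E'
from kin import *
def dirv(az,p): az,p=np.radians([az,p]); return np.array([np.cos(az)*np.cos(p),np.sin(az)*np.cos(p),-np.sin(p)])
def tool(az,pitch,k=1): # d az, pitch below horizontal; y horizontal: k=1 -> y = right of d
    a=np.radians(az); return frame(dirv(az,pitch),k*np.array([np.sin(a),-np.cos(a),0]))
def show(n,G,az,pitch,k,q0s,back=.019):
    Q=tool(az,pitch,k); best=None
    for q0 in q0s:
        q,e=ik(np.array(G)+back*dirv(az,pitch),Q,q0)
        if best is None or e<best[1]-1e-4: best=(q,e)
    print(n,az,pitch,k,best[0].round(2),"err",round(best[1],4)); return best[0]
E
python3 - <<'E'
from plan import *
print("L",L.round(4)); print([(J(q)@L-p).round(4).tolist() for q,p,_ in D])
S=[[0,.5,1.8,q4,1.4,w] for q4 in(-1,1) for w in(-1.5,0,1.5)]
for k in(1,-1):
  show("pick",[.476,.352,.055],73.9,45,k,S)
  for az in(-106,-90,-75): show("lay",[.44,0,.032],az,45,-k,S)
  for az in(74,90,105): show("regrasp",[.44,0,.032],az,65,k,S)
  for az in(-110,-90,-75,-60): show("place",[.515,-.294,.08],az,25,-k,S)
E
```

```text
L [ 0.0115  0.1407 -0.      0.5905  0.0242  0.417   0.3358]
[[0.0, -0.0001, -0.0], [0.0001, 0.0, 0.0], [-0.0001, 0.0001, 0.0]]
pick 73.9 45 1 [ 0.29  0.48  2.2   1.63  0.64 -0.9 ] err 0.0
lay -106 45 -1 [ 0.38  0.62  1.96 -0.64  1.2   1.1 ] err 0.0
lay -90 45 -1 [ 0.45  0.57  2.08 -0.82  1.07  1.07] err 0.0
lay -75 45 -1 [ 0.49  0.53  2.21 -1.02  0.94  1.08] err 0.0
regrasp 74 65 1 [-0.34  0.39  2.2   0.7   0.71 -0.64] err 0.0
regrasp 90 65 1 [-0.32  0.43  2.12  0.57  0.83 -0.76] err 0.0
regrasp 105 65 1 [-0.29  0.46  2.04  0.47  0.93 -0.89] err 0.0
place -110 25 -1 [-0.06  0.75  1.8  -1.09  1.36  0.99] err 0.0
place -90 25 -1 [-0.04  0.67  2.01 -1.34  1.17  1.04] err 0.0106
place -75 25 -1 [-0.06  0.58  2.03 -1.34  1.04  0.85] err 0.0486
place -60 25 -1 [-0.14  0.46  2.07 -1.34  0.8   0.56] err 0.08
pick 73.9 45 -1 [0.29 0.48 2.2  1.63 0.64 2.24] err 0.0
lay -106 45 1 [ 0.38  0.62  1.96 -0.64  1.2  -2.04] err 0.0
lay -90 45 1 [ 0.45  0.57  2.08 -0.82  1.07 -2.07] err 0.0
lay -75 45 1 [ 0.49  0.53  2.21 -1.02  0.94 -2.06] err 0.0
regrasp 74 65 -1 [-0.34  0.39  2.2   0.7   0.71  2.51] err 0.0
regrasp 90 65 -1 [-0.32  0.43  2.12  0.57  0.83  2.38] err 0.0
regrasp 105 65 -1 [-0.29  0.46  2.04  0.47  0.93  2.25] err 0.0
place -110 25 1 [-0.06  0.75  1.8  -1.09  1.36 -2.15] err 0.0
place -90 25 1 [-0.04  0.67  2.01 -1.34  1.17 -2.1 ] err 0.0106
place -75 25 1 [-0.07  0.62  2.25  4.49  1.06 -1.85] err 0.0046
place -60 25 1 [-0.15  0.6   2.39  4.1   1.04 -1.72] err 0.0
```

```bash
python3 -c "
from plan import *
p,r=st(0); d=dirv(73.9,45); C=np.array([.476,.352,.055])
Q=tool(73.9,45); row(p,r,C-.15*d,Q); row(C-.15*d,Q,C+.012*d,Q)
print(C-.15*d)"
```

```text
t 1.6 q [-0.674  0.009  1.714  0.436  1.601 -0.397] p [ 0.375  -0.1036  0.3451] z [ 0.133  0.434 -0.891] y [ 0.954 -0.298 -0.003] gap 0.0912 g 0.0 F [ 0.2  0.4 -0.5]
row [0.788, -0.122, 1.09] [0.003, 0.1, -0.006] mm/deg 405 18
row [0.0, -0.0, 0.54] [0.0, 0.0, 0.0] mm/deg 162 0
[0.44658634 0.25009398 0.16106602]
```

Call:
arm_command(
  motion=[
    [[0.47,-0.07,0.6],[0.003,0.1,-0.006],1],
    [[0.47,-0.07,0.6],[0.003,0.1,-0.006],1],
    [[0.47,-0.07,0.6],[0.003,0.1,-0.006],1],
    [[0.47,-0.07,0.6],[0.003,0.1,-0.006],1],
    [[0.79,-0.12,0.95],[0.003,0.1,-0.006],1],
  ],
)

```text
clock: 2.1
eef_pos: [0.4199, 0.123, 0.243]
ee_rot: [0.738, 0.557, 0.306, -0.228]
force: [0.2, -0.7, 0.3]
finger_gap: 0.0914
grasp_force: 0.0
```

```bash
python3 -c "
from plan import *
p,r=st(0); d=dirv(73.9,45); C=np.array([.476,.352,.055])
Q=tool(73.9,45); row(p,r,C-.15*d,Q)"
```

```text
t 2.1 q [-0.319  0.058  2.095  0.861  1.193 -0.461] p [0.4199 0.123  0.243 ] z [ 0.197  0.678 -0.708] y [ 0.961 -0.276  0.003] gap 0.0914 g 0.0 F [ 0.2 -0.7  0.3]
row [0.113, -0.032, 0.498] [0.0, 0.001, 0.001] mm/deg 154 0
```

Call:
arm_command(
  motion=[
    [[0.115,-0.03,0.5],[0,0,0],1],
    [[0.115,-0.03,0.5],[0,0,0],1],
    [[0.115,-0.03,0.5],[0,0,0],1],
    [[0.115,-0.03,0.5],[0,0,0],1],
    [[0.115,-0.03,0.5],[0,0,0],1],
  ],
)

```text
clock: 2.6
eef_pos: [0.4465, 0.2508, 0.1619]
ee_rot: [0.736, 0.558, 0.306, -0.23]
force: [-0.1, -0.7, -0.8]
finger_gap: 0.0912
grasp_force: 0.0
```

```bash
cat > look.py <<'E'
from plan import *
from bench import read_camera
import cv2,sys
p,r=st(0); c=read_camera("wrist"); T=np.eye(4);T[:3,:3]=r.as_matrix();T[:3,3]=p; c["extrinsics"]=T@c["hand_eye"]
pickle.dump(c,open(sys.argv[1]+".pkl","wb")); cv2.imwrite(f"pics/{sys.argv[1]}.png",c["image"][:,:,::-1])
E
python3 look.py w1; python3 -c "
from plan import *
c=pickle.load(open('w1.pkl','rb')); a=np.radians(73.9); e=np.array([np.cos(a),np.sin(a)]); f=np.array([e[1],-e[0]])
print(proj(c,[[*(np.array([.476,.352])+.029*(i*e+j*f)),z] for z in(.09,0) for i,j in((1,1),(1,-1),(-1,-1),(-1,1))]).round(0).tolist())"
```

```text
t 2.6 q [ 0.029  0.196  2.192  1.117  0.847 -0.519] p [0.4465 0.2508 0.1619] z [ 0.193  0.679 -0.708] y [ 0.963 -0.271  0.003] gap 0.0912 g 0.0 F [-0.1 -0.7 -0.8]
[[344.0, 184.0], [281.0, 184.0], [277.0, 238.0], [346.0, 239.0], [337.0, 235.0], [286.0, 235.0], [284.0, 281.0], [339.0, 282.0]]
```

View pics/w1.png

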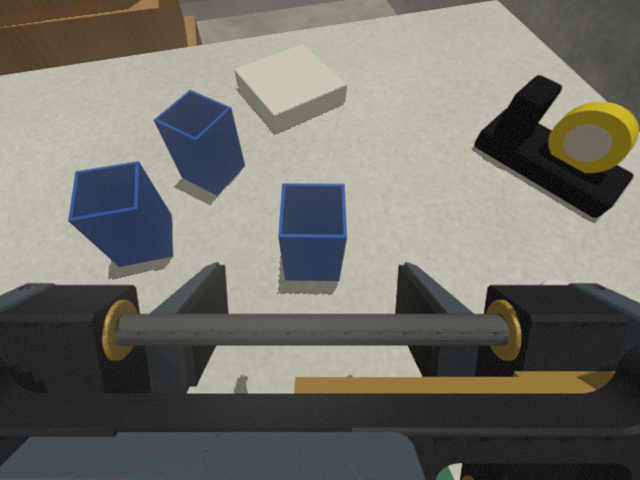

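The wrist picture shows the pot's rim at (281–347, 184–237), within 1–2 px of where I predicted it. I'll advance and close.

Call:
arm_command(
  motion=[
    [[0,0,0.15],[0,0,0],1],
    [[0,0,0.3],[0,0,0],1],
    [[0,0,0.42],[0,0,0],1],
    [[0,0,0.54],[0,0,0],1],
    [[0,0,0.54],[0,0,0],1],
  ],
  newtons=15,
)

```text
clock: 3.15
eef_pos: [0.4804, 0.3593, 0.0461]
ee_rot: [0.738, 0.556, 0.306, -0.229]
force: [-0.6, 0.8, 0.4]
finger_gap: 0.091
grasp_force: 0.0
```

Call:
arm_command(
  motion=[
    [[0,0,0],[0,0,0],0.5],
    [[0,0,0],[0,0,0],0.2],
    [[0,0,0],[0,0,0],0],
    [[0,0,0],[0,0,0],-0.2],
    [[0,0,0],[0,0,0],-0.2],
  ],
)

```text
clock: 3.65
eef_pos: [0.4801, 0.3584, 0.0488]
ee_rot: [0.737, 0.556, 0.308, -0.229]
force: [-1.7, -4.2, 6.6]
finger_gap: 0.0582
grasp_force: 15.0
```

```bash
python3 -c "
from plan import *
st(0)"
```

```text
t 3.65 q [ 0.279  0.467  2.204  1.598  0.642 -0.882] p [0.4801 0.3584 0.0488] z [ 0.199  0.68  -0.706] y [ 0.961 -0.277  0.004] gap 0.0582 g 15.0 F [-1.7 -4.2  6.6]
```

```bash
python3 -c "
from plan import *
p,r=st(0); up=p+[0,-.02,.15]; row(p,r,up,tool(73.9,45)); Q=tool(73.9,45)
Pv=np.array([.45,.15,.27]); row(up,Q,Pv,tool(73.9,85))
P2=np.array([.44,.0,.16])+.012*dirv(-106.1,45); row(Pv,tool(73.9,85),P2,tool(-106.1,45,-1)); 
print(fk(ik(Pv,tool(73.9,85),[0,.3,2,.3,1,-.6])[0])[0], ik(Pv,tool(73.9,85),[0,.3,2,.3,1,-.6])[0].round(2))"
```

```text
t 3.65 q [ 0.279  0.467  2.204  1.598  0.642 -0.882] p [0.4801 0.3584 0.0488] z [ 0.199  0.68  -0.706] y [ 0.961 -0.277  0.004] gap 0.0582 g 15.0 F [-1.7 -4.2  6.6]
row [0.309, 0.021, -0.398] [0.001, -0.0, 0.001] mm/deg 151 0
row [-0.278, 0.078, -0.614] [0.0, -0.222, -0.0] mm/deg 204 40
row [-0.55, 0.107, 0.348] [0.0, -0.278, 0.0] mm/deg 198 50
[0.45 0.15 0.27] [0.24 0.1  1.71 0.08 1.29 0.5 ]
```

Call:
arm_command(
  motion=[
    [[0.05,0,-0.07],[0,0,0],-0.2],
    [[0.13,0.01,-0.17],[0,0,0],-0.2],
    [[0.22,0.015,-0.29],[0,0,0],-0.2],
    [[0.31,0.02,-0.4],[0,0,0],-0.2],
    [[0.31,0.02,-0.4],[0,0,0],-0.2],
  ],
)

```text
clock: 4.15
eef_pos: [0.4827, 0.339, 0.2051]
ee_rot: [0.736, 0.557, 0.312, -0.227]
force: [0.6, 0.5, -1.4]
finger_gap: 0.0579
grasp_force: 15.0
```

Call:
arm_command(
  motion=[
    [[-0.05,0.015,-0.12],[0,-0.035,0],-0.2],
    [[-0.11,0.03,-0.24],[0,-0.08,0],-0.2],
    [[-0.17,0.045,-0.36],[0,-0.125,0],-0.2],
    [[-0.22,0.06,-0.5],[0,-0.17,0],-0.2],
    [[-0.28,0.08,-0.61],[0,-0.215,0],-0.2],
  ],
)

```text
clock: 4.65
eef_pos: [0.4503, 0.1486, 0.2702]
ee_rot: [0.798, 0.6, 0.045, -0.03]
force: [0.9, -0.2, -1.9]
finger_gap: 0.0578
grasp_force: 15.0
```

```bash
python3 -c "
from plan import *
p,r=st(0)
P2=np.array([.44,.0,.16])+.012*dirv(-106.1,45); row(p,r,P2,tool(-106.1,45,-1))"
```

```text
t 4.65 q [0.23  0.092 1.724 0.095 1.269 0.485] p [0.4503 0.1486 0.2702] z [ 0.035  0.101 -0.994] y [ 0.961 -0.277  0.006] gap 0.0578 g 15.0 F [ 0.9 -0.2 -1.9]
row [-0.553, 0.102, 0.339] [0.002, -0.284, -0.001] mm/deg 197 51
```

Call:
arm_command(
  motion=[
    [[-0.1,0.02,0.06],[0.001,-0.045,0],-0.2],
    [[-0.2,0.04,0.12],[0.001,-0.09,0],-0.2],
    [[-0.3,0.06,0.18],[0.001,-0.135,0],-0.2],
    [[-0.4,0.08,0.24],[0.001,-0.18,0],-0.2],
    [[-0.48,0.09,0.29],[0.002,-0.225,0],-0.2],
  ],
)

```text
clock: 5.15
eef_pos: [0.4394, 0.0141, 0.1647]
ee_rot: [0.763, 0.575, -0.237, 0.176]
force: [0.5, -0.1, -1.5]
finger_gap: 0.0576
grasp_force: 15.0
```

```bash
python3 -c "
from plan import *
p,r=st(0)
P2=np.array([.44,.0,.12])+.012*dirv(-106.1,45); row(p,r,P2,tool(-106.1,45,-1))"
```

```text
t 5.15 q [ 0.357  0.344  1.824 -0.478  1.384  0.825] p [0.4394 0.0141 0.1647] z [-0.159 -0.541 -0.826] y [ 0.961 -0.277 -0.004] gap 0.0576 g 15.0 F [ 0.5 -0.1 -1.5]
row [0.04, 0.016, 0.188] [-0.001, -0.059, 0.001] mm/deg 58 11
```

Call:
arm_command(
  motion=[
    [[0.02,0.008,0.09],[-0.001,-0.03,0.001],-0.2],
    [[0.04,0.016,0.19],[-0.001,-0.059,0.001],-0.2],
    [[0.04,0.016,0.19],[-0.001,-0.059,0.001],-0.2],
  ],
)

```text
clock: 5.45
eef_pos: [0.4354, -0.0075, 0.1071]
ee_rot: [0.737, 0.557, -0.309, 0.227]
force: [-0.9, -1.0, -1.1]
finger_gap: 0.058
grasp_force: 15.0
```

```bash
python3 -c "
from plan import *
from bench import read_camera
import cv2
p,r=st(0)
P2=np.array([.44,.0,.035])+.012*dirv(-106.1,45); row(p,r,P2,tool(-106.1,45,-1))
c=read_camera('side'); cv2.imwrite('pics/s2.png',cv2.resize(c['image'][150:380,180:420,::-1],None,fx=2.5,fy=2.5))
# where a level lying pot would be: bottom corners & mouth
C=p-.012*r.as_matrix()[:,2]; m=-dirv(-106.1,0); y=r.as_matrix()[:,1]
print(C.round(4),((proj(c,[C-.056*m+.029*(i*y+np.array([0,0,j])) for i,j in((-1,-1),(1,-1),(1,1),(-1,1))]+[C+.034*m+.029*(i*y+np.array([0,0,j])) for i,j in((-1,-1),(1,-1),(1,1),(-1,1))])-[180,150])*2.5).round().tolist())"
```

```text
t 5.45 q [ 0.391  0.49   1.886 -0.595  1.369  0.975] p [ 0.4354 -0.0075  0.1071] z [-0.203 -0.678 -0.707] y [ 0.961 -0.277 -0.01 ] gap 0.058 g 15.0 F [-0.9 -1.  -1.1]
row [0.19, 0.011, 0.19] [-0.002, 0.0, 0.002] mm/deg 81 1
[0.4378 0.0007 0.1156] [[180.0, 326.0], [245.0, 334.0], [243.0, 275.0], [176.0, 267.0], [210.0, 275.0], [272.0, 282.0], [270.0, 225.0], [207.0, 218.0]]
```

View pics/s2.png

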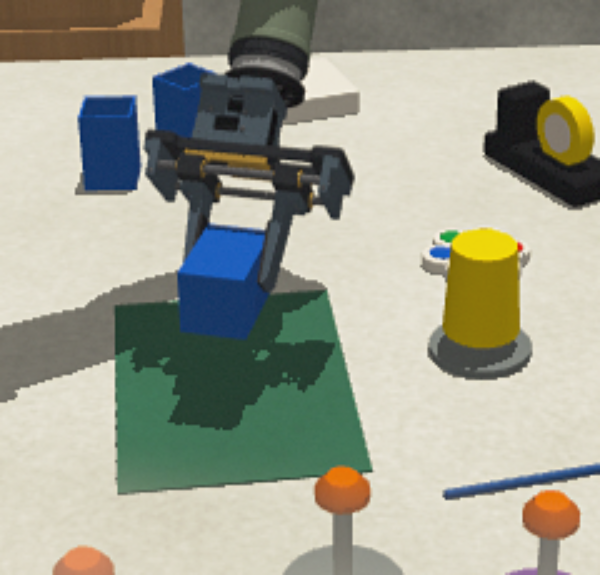

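The picture shows the pot held nearly level on its side over the mat. Its bottom face is at (181–250, 270–338), and the mouth sags about 3°. I'll correct that while lowering.

Call:
arm_command(
  motion=[
    [[0.06,0.004,0.06],[0,0.006,0],-0.2],
    [[0.12,0.008,0.12],[0,0.012,0],-0.2],
    [[0.16,0.01,0.16],[0,0.014,0],-0.2],
    [[0.18,0.011,0.18],[0,0.014,0],-0.2],
    [[0.18,0.011,0.18],[0,0.014,0],-0.2],
  ],
)

```text
clock: 6.0
eef_pos: [0.4422, -0.0078, 0.0363]
ee_rot: [0.746, 0.56, -0.286, 0.217]
force: [-0.6, 0.9, -0.4]
finger_gap: 0.0583
grasp_force: 15.0
```

Call:
arm_command(
  motion=[
    [[0.003,0,0.003],[0,0,0],-0.2],
    [[0.006,0,0.006],[0,0,0],-0.2],
    [[0.006,0,0.006],[0,0,0],-0.2],
  ],
)

```text
clock: 6.3
eef_pos: [0.4422, -0.0075, 0.0335]
ee_rot: [0.746, 0.56, -0.286, 0.217]
force: [0.9, 0.4, -1.1]
finger_gap: 0.0579
grasp_force: 15.0
```

```bash
python3 -c "
from plan import *
p,r=st(0); print(p-.012*r.as_matrix()[:,2])"
```

```text
t 6.3 q [ 0.372  0.577  1.942 -0.611  1.195  1.053] p [ 0.4422 -0.0075  0.0335] z [-0.184 -0.645 -0.742] y [ 0.961 -0.278  0.003] gap 0.0579 g 15.0 F [ 0.9  0.4 -1.1]
[4.44393823e-01 1.99880650e-04 4.24129887e-02]
```

Call:
arm_command(
  motion=[
    [[0.008,0,0.009],[0,0,0],-0.2],
    [[0.014,0,0.016],[0,0,0],-0.2],
    [[0.016,0,0.017],[0,0,0],-0.2],
    [[0.016,0,0.017],[0,0,0],-0.2],
  ],
)

```text
clock: 6.7
eef_pos: [0.4423, -0.0077, 0.0266]
ee_rot: [0.746, 0.56, -0.287, 0.218]
force: [0.7, 2.3, 5.9]
finger_gap: 0.0576
grasp_force: 15.0
```

Call:
arm_command(
  motion=[
    [[0.003,0,0.003],[0,0,0],-0.2],
    [[0.004,0,0.005],[0,0,0],-0.2],
    [[0.004,0,0.005],[0,0,0],-0.2],
  ],
)

```text
clock: 7.0
eef_pos: [0.4425, -0.0075, 0.0258]
ee_rot: [0.746, 0.56, -0.287, 0.218]
force: [0.4, 5.5, 13.6]
finger_gap: 0.0576
grasp_force: 15.0
```

```bash
python3 -c "
from plan import *
p,r=st(0); print(p-.012*r.as_matrix()[:,2])"
```

```text
t 7.0 q [ 0.373  0.591  1.946 -0.616  1.183  1.065] p [ 0.4425 -0.0075  0.0258] z [-0.184 -0.647 -0.74 ] y [ 0.961 -0.277  0.003] gap 0.0576 g 15.0 F [ 0.4  5.5 13.6]
[4.44666366e-01 2.32218241e-04 3.46586386e-02]
```

Call:
arm_command(
  motion=[
    [[-0.002,0,-0.002],[0,0,0],-0.2],
    [[-0.002,0,-0.002],[0,0,0],-0.2],
  ],
  newtons=4,
)

```text
clock: 7.2
eef_pos: [0.4425, -0.0076, 0.0254]
ee_rot: [0.746, 0.56, -0.287, 0.217]
force: [1.4, 2.1, 5.4]
finger_gap: 0.0581
grasp_force: 4.0
```

Call:
arm_command(
  motion=[
    [[0,0,0],[0,0,0],0.35],
    [[0,0,0],[0,0,0],0.5],
    [[0,0,0],[0,0,0],0.8],
    [[0,0,0],[0,0,0],1],
    [[0,0,0],[0,0,0],1],
  ],
)

```text
clock: 7.7
eef_pos: [0.4417, -0.0078, 0.0247]
ee_rot: [0.746, 0.56, -0.287, 0.217]
force: [0.2, 0.3, -0.8]
finger_gap: 0.0896
grasp_force: 0.0
```

Call:
arm_command(
  motion=[
    [[0,0,-0.1],[0,0,0],1],
    [[0,0,-0.25],[0,0,0],1],
    [[0,0,-0.4],[0,0,0],1],
    [[0,0,-0.5],[0,0,0],1],
    [[0,0,-0.5],[0,0,0],1],
  ],
)

```text
clock: 8.2
eef_pos: [0.4721, 0.0917, 0.1382]
ee_rot: [0.747, 0.561, -0.283, 0.218]
force: [0.1, -0.7, -0.9]
finger_gap: 0.091
grasp_force: 0.0
```

```bash
python3 -c "
from plan import *
p,r=st(0)
P=np.array([.44,-.0,.25]); row(p,r,P,tool(73.9,85))
print(ik(P,tool(73.9,85),[.1,.3,2,.0,1,0])[0].round(2))"
```

```text
t 8.2 q [ 0.505  0.517  1.685 -0.497  1.508  0.967] p [0.4721 0.0917 0.1382] z [-0.178 -0.643 -0.745] y [ 0.961 -0.275  0.008] gap 0.091 g 0.0 F [ 0.1 -0.7 -0.9]
row [-0.49, -0.016, -0.062] [0.003, 0.26, -0.0] mm/deg 148 47
[-0.09  0.07  1.8   0.09  1.26  0.16]
```

```bash
python3 -c "
from plan import *
p,r=st(0); d=dirv(73.9,60); G=np.array([.4376,-.020,.032]); P=np.array([.445,0,.24]); row(p,r,P,tool(73.9,88)); row(P,tool(73.9,88),G-.16*d,tool(73.9,60))"
```

```text
t 8.2 q [ 0.505  0.517  1.685 -0.497  1.508  0.967] p [0.4721 0.0917 0.1382] z [-0.178 -0.643 -0.745] y [ 0.961 -0.275  0.008] gap 0.091 g 0.0 F [ 0.1 -0.7 -0.9]
row [-0.464, 0.0, -0.04] [0.003, 0.244, -0.0] mm/deg 140 44
row [-0.345, -0.005, 0.22] [-0.0, 0.156, 0.0] mm/deg 123 28
```

Call:
arm_command(
  motion=[
    [[-0.1,0,-0.15],[0.001,0.04,0],1],
    [[-0.464,0,-0.04],[0.003,0.244,0],1],
    [[-0.464,0,-0.04],[0.003,0.244,0],1],
    [[-0.464,0,-0.04],[0.003,0.244,0],1],
    [[-0.464,0,-0.04],[0.003,0.244,0],1],
  ],
)

```text
clock: 8.7
eef_pos: [0.442, -0.0041, 0.2398]
ee_rot: [0.801, 0.599, -0.003, 0.001]
force: [0.7, 0.0, -0.3]
finger_gap: 0.0912
grasp_force: 0.0
```

Call:
arm_command(
  motion=[
    [[-0.345,0,0.22],[0,0.17,0],1],
    [[-0.345,0,0.22],[0,0.17,0],1],
    [[-0.345,0,0.22],[0,0.17,0],1],
    [[-0.345,0,0.22],[0,0.17,0],1],
    [[-0.345,0,0.22],[0,0.17,0],1],
  ],
)

```text
clock: 9.2
eef_pos: [0.4107, -0.105, 0.1706]
ee_rot: [0.776, 0.574, 0.205, -0.16]
force: [-0.2, -0.2, -0.8]
finger_gap: 0.0912
grasp_force: 0.0
```

```bash
python3 look.py w2; python3 -c "
from plan import *
c=pickle.load(open('w2.pkl','rb')); a=np.radians(73.9); m=np.array([np.cos(a),np.sin(a),0]);y=np.array([m[1],-m[0],0]); C=np.array([.444,.0005,.032])
print(proj(c,[C+k*m+.029*(i*y+np.array([0,0,1])) for k,i in((-.056,-1),(-.056,1),(.034,1),(.034,-1))]).round().tolist())"
```

```text
t 9.2 q [-0.658  0.212  1.965  0.518  1.228 -0.603] p [ 0.4107 -0.105   0.1706] z [ 0.135  0.485 -0.864] y [ 0.957 -0.29  -0.013] gap 0.0912 g 0.0 F [-0.2 -0.2 -0.8]
[[282.0, 246.0], [347.0, 245.0], [344.0, 155.0], [283.0, 156.0]]
```

View pics/w2.png

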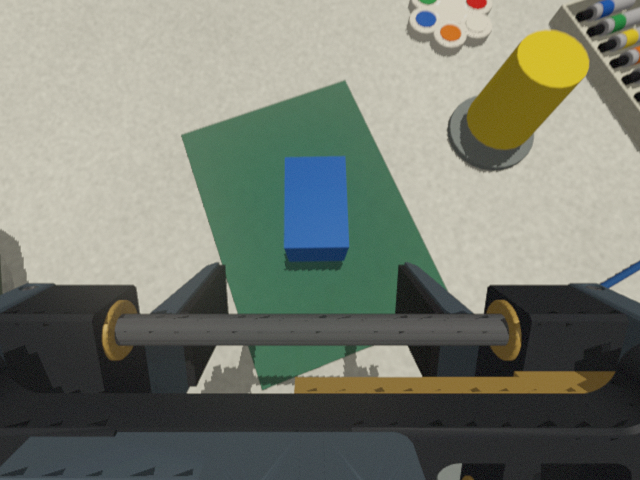

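The wrist picture shows the pot lying flat with its top face at (285–348, 156–248), within 2 px of prediction. I'll regrasp near its closed end.

```bash
python3 -c "
from plan import *
p,r=st(0); d=dirv(73.9,60); G=np.array([.444,.0005,.032])-.021*np.array([.277,.961,0]); G[0]+=.0005; Q=tool(73.9,60)
row(p,r,G-.06*d,Q); row(G-.06*d,Q,G+.014*d,Q)"
```

```text
t 9.25 q [-0.654  0.211  1.964  0.517  1.228 -0.601] p [ 0.4113 -0.104   0.1712] z [ 0.134  0.484 -0.865] y [ 0.958 -0.288 -0.013] gap 0.0913 g 0.0 F [-0.2  0.3 -0.4]
row [0.023, 0.011, 0.349] [-0.002, -0.001, -0.005] mm/deg 105 1
row [-0.0, -0.0, 0.247] [0.0, 0.0, 0.0] mm/deg 74 0
```

Call:
arm_command(
  motion=[
    [[0.01,0.005,0.15],[-0.002,-0.001,-0.005],1],
    [[0.02,0.01,0.28],[-0.002,-0.001,-0.005],1],
    [[0.023,0.011,0.35],[-0.002,-0.001,-0.005],1],
    [[0.023,0.011,0.35],[-0.002,-0.001,-0.005],1],
  ],
)

```text
clock: 9.65
eef_pos: [0.4305, -0.0434, 0.0844]
ee_rot: [0.769, 0.585, 0.205, -0.156]
force: [0.3, 0.6, -0.0]
finger_gap: 0.0911
grasp_force: 0.0
```

Call:
arm_command(
  motion=[
    [[0,0,0.08],[0,0,0],1],
    [[0,0,0.16],[0,0,0],1],
    [[0,0,0.22],[0,0,0],1],
    [[0,0,0.245],[0,0,0],1],
    [[0,0,0.245],[0,0,0],1],
  ],
)

```text
clock: 10.15
eef_pos: [0.443, -0.0111, 0.0226]
ee_rot: [0.769, 0.585, 0.207, -0.153]
force: [0.7, 0.2, 0.1]
finger_gap: 0.0911
grasp_force: 0.0
```

```bash
python3 -c "
from plan import *
p,r=st(0); d=dirv(73.9,60); G=np.array([.4445,.0005,.032])-.021*np.array([.277,.961,0]); row(p,r,G+.014*d,tool(73.9,60))"
```

```text
t 10.15 q [-0.435  0.41   2.184  0.763  0.792 -0.778] p [ 0.443  -0.0111  0.0226] z [ 0.14   0.477 -0.868] y [ 0.963 -0.269  0.007] gap 0.0911 g 0.0 F [0.7 0.2 0.1]
row [-0.011, -0.006, 0.004] [0.001, 0.001, 0.003] mm/deg 4 1
```

Call:
arm_command(
  motion=[
    [[0,0,0],[0,0,0],0.6],
    [[0,0,0],[0,0,0],0.3],
    [[0,0,0],[0,0,0],0],
    [[0,0,0],[0,0,0],-0.2],
    [[0,0,0],[0,0,0],-0.2],
  ],
  newtons=20,
)

```text
clock: 10.65
eef_pos: [0.4428, -0.0119, 0.0226]
ee_rot: [0.77, 0.584, 0.207, -0.153]
force: [-0.0, -0.7, 3.3]
finger_gap: 0.058
grasp_force: 20.0
```

```bash
python3 -c "
from plan import *
p,r=st(0); m=dirv(73.9,0); O=np.array([.4445,.0005,.032])-.056*m
o=r.inv().apply(O-p); u=r.inv().apply(m); np.save('rel.npy',[o,u]); print(o,u)
Pv=np.array([.45,-.03,.24]); up=p+[0,0,.12]; row(p,r,up,r); row(up,r,Pv,tool(73.9,88))
Qp=tool(-106.1,30,-1); F=np.array([.515,-.294,.113+.11])
Pp=F-Qp.apply(o); print('u at place',Qp.apply(u),'TCP',Pp); row(Pv,tool(73.9,88),Pp,Qp)
for z in(0,.11): print(ik(Pp-[0,0,z],Qp,[0,.7,1.9,-1,1.3,1]))
"
```

```text
t 10.65 q [-0.437  0.41   2.185  0.763  0.792 -0.779] p [ 0.4428 -0.0119  0.0226] z [ 0.141  0.477 -0.867] y [ 0.963 -0.271  0.007] gap 0.058 g 20.0 F [-0.  -0.7  3.3]
[-0.03312951 -0.00198129 -0.02985799] [0.86734862 0.00665736 0.49765655]
row [0.199, 0.003, -0.347] [0.0, 0.0, 0.0] mm/deg 120 0
row [0.117, 0.042, -0.307] [0.002, -0.155, 0.003] mm/deg 99 28
u at place [ 7.14252971e-03  7.39365671e-04 -9.99974218e-01] TCP [ 0.51432649 -0.30347799  0.17938001]
row [-0.823, 0.459, 0.173] [0.0, -0.344, -0.0] mm/deg 287 62
(array([-0.05966489,  0.54132996,  1.77120268, -1.03898877,  1.37188193,
        0.74692513]), np.float64(2.1650395212305796e-10))
(array([-0.05966489,  0.69535643,  1.84184543, -1.09013136,  1.26255498,
        0.94982774]), np.float64(9.121208041585199e-14))
```

Call:
arm_command(
  motion=[
    [[0.02,0,-0.04],[0,0,0],-0.2],
    [[0.07,0.001,-0.12],[0,0,0],-0.2],
    [[0.12,0.002,-0.22],[0,0,0],-0.2],
    [[0.18,0.003,-0.31],[0,0,0],-0.2],
    [[0.2,0.003,-0.35],[0,0,0],-0.2],
  ],
)

```text
clock: 11.15
eef_pos: [0.4438, -0.0123, 0.1457]
ee_rot: [0.769, 0.585, 0.208, -0.151]
force: [0.6, 0.3, -2.0]
finger_gap: 0.0578
grasp_force: 20.0
```

Call:
arm_command(
  motion=[
    [[0.02,0.008,-0.06],[0,-0.03,0.001],-0.2],
    [[0.05,0.016,-0.12],[0.001,-0.06,0.001],-0.2],
    [[0.07,0.025,-0.18],[0.001,-0.09,0.002],-0.2],
    [[0.09,0.033,-0.25],[0.002,-0.12,0.003],-0.2],
    [[0.117,0.042,-0.31],[0.002,-0.155,0.003],-0.2],
  ],
)

```text
clock: 11.65
eef_pos: [0.4496, -0.0312, 0.2426]
ee_rot: [0.8, 0.6, 0.012, -0.009]
force: [-0.3, -0.5, -0.9]
finger_gap: 0.0579
grasp_force: 20.0
```

```bash
python3 -c "
from plan import *
p,r=st(0); o,u=np.load('rel.npy')
Qp=tool(-106.1,30,-1); F=np.array([.515,-.294,.113+.17])
Pp=F-Qp.apply(o); print(Pp); row(p,r,Pp,Qp)"
```

```text
t 11.65 q [-0.116  0.1    1.78   0.03   1.257  0.158] p [ 0.4496 -0.0312  0.2426] z [ 0.008  0.028 -1.   ] y [ 0.96  -0.28  -0.001] gap 0.0579 g 20.0 F [-0.3 -0.5 -0.9]
[ 0.51432649 -0.30347799  0.23938001]
row [-0.811, 0.461, -0.013] [-0.001, -0.343, -0.001] mm/deg 280 62
```

Call:
arm_command(
  motion=[
    [[-0.08,0.046,-0.02],[0,-0.034,0],-0.2],
    [[-0.16,0.092,-0.02],[0,-0.068,0],-0.2],
    [[-0.24,0.138,-0.02],[0,-0.102,0],-0.2],
    [[-0.32,0.184,-0.02],[0,-0.136,0],-0.2],
    [[-0.4,0.23,-0.02],[0,-0.17,0],-0.2],
  ],
)

```text
clock: 12.15
eef_pos: [0.4831, -0.1657, 0.2434]
ee_rot: [0.774, 0.582, -0.2, 0.149]
force: [0.3, -0.4, -1.2]
finger_gap: 0.0581
grasp_force: 20.0
```

```bash
python3 -c "
from plan import *
p,r=st(0); o,u=np.load('rel.npy')
Qp=tool(-106.1,30,-1); F=np.array([.515,-.294,.113+.17])
Pp=F-Qp.apply(o); row(p,r,Pp,Qp)"
```

```text
t 12.15 q [-0.041  0.255  1.689 -0.5    1.358  0.388] p [ 0.4831 -0.1657  0.2434] z [-0.135 -0.464 -0.876] y [ 0.961 -0.278 -0.001] gap 0.0581 g 20.0 F [ 0.3 -0.4 -1.2]
row [-0.355, 0.228, 0.21] [-0.0, -0.173, 0.0] mm/deg 141 31
```

Call:
arm_command(
  motion=[
    [[-0.07,0.046,0.04],[0,-0.035,0],-0.2],
    [[-0.14,0.092,0.08],[0,-0.07,0],-0.2],
    [[-0.21,0.138,0.12],[0,-0.105,0],-0.2],
    [[-0.28,0.184,0.16],[0,-0.14,0],-0.2],
    [[-0.355,0.228,0.21],[0,-0.173,0],-0.2],
  ],
)

```text
clock: 12.65
eef_pos: [0.5149, -0.3031, 0.2386]
ee_rot: [0.692, 0.521, -0.4, 0.3]
force: [0.3, 0.7, -1.0]
finger_gap: 0.0578
grasp_force: 20.0
```

Call:
arm_command(
  motion=[
    [[0,0,0],[0,0,0],-0.2],
    [[0,0,0],[0,0,0],-0.2],
  ],
)

```text
clock: 12.85
eef_pos: [0.5138, -0.3025, 0.2378]
ee_rot: [0.693, 0.521, -0.399, 0.298]
force: [-0.0, -0.4, -0.9]
finger_gap: 0.0578
grasp_force: 20.0
```

```bash
python3 -c "
from plan import *
from bench import read_camera
import cv2
p,r=st(0); o,u=np.load('rel.npy')
O=p+r.apply(o); U=r.apply(u); y=r.as_matrix()[:,1]; e=np.cross(U,y); print('O',O.round(4),'u',U.round(3))
K=[O+h*U+.029*(i*y+j*e) for h in(0,.09) for i,j in((-1,-1),(1,-1),(1,1),(-1,1))]
im=[]
for n,x,yy,w,h in(('side',250,200,130,200),('top',430,190,100,100)):
    c=read_camera(n); pickle.dump(c,open(n+'3.pkl','wb'))
    s=600/h if n=='side' else 4; print(n,((proj(c,K)-[x,yy])*s).round().tolist()); im.append(cv2.resize(c['image'][yy:yy+h,x:x+w,::-1],None,fx=s,fy=s))
im[1]=cv2.copyMakeBorder(im[1],0,200,0,0,cv2.BORDER_CONSTANT); cv2.imwrite('pics/s3.png',np.hstack(im))"
```

```text
t 12.85 q [-0.06   0.472  1.712 -1.015  1.438  0.631] p [ 0.5138 -0.3025  0.2378] z [-0.243 -0.829 -0.504] y [ 0.96  -0.279 -0.004] gap 0.0578 g 20.0 F [-0.  -0.4 -0.9]
O [ 0.5145 -0.2933  0.2815] u [ 0.005  0.006 -1.   ]
side [[155.0, 137.0], [256.0, 148.0], [236.0, 200.0], [130.0, 188.0], [159.0, 271.0], [255.0, 283.0], [236.0, 339.0], [134.0, 326.0]]
top [[275.0, 169.0], [303.0, 50.0], [424.0, 86.0], [397.0, 205.0], [200.0, 197.0], [226.0, 90.0], [334.0, 122.0], [309.0, 229.0]]
```

View pics/s3.png

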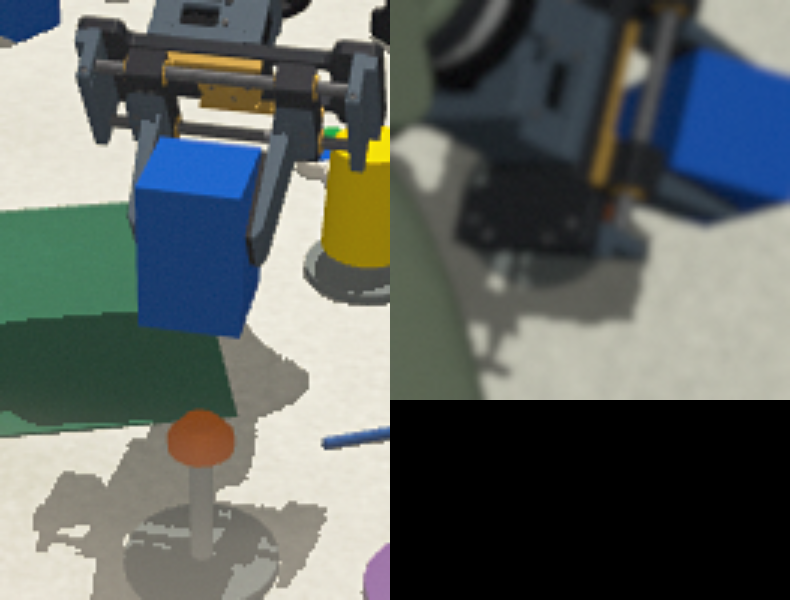

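The picture shows the inverted pot upright, its front face from (135,190) to (240,338), above the peg at (201,430). It's within about 3 mm of prediction and lines up with the peg in the same camera. I'll descend.

Call:
arm_command(
  motion=[
    [[0.05,0,0.029],[0,0,0],-0.2],
    [[0.11,0,0.064],[0,0,0],-0.2],
    [[0.17,0,0.1],[0,0,0],-0.2],
    [[0.22,0,0.128],[0,0,0],-0.2],
    [[0.22,0,0.128],[0,0,0],-0.2],
  ],
)

```text
clock: 13.45
eef_pos: [0.5135, -0.302, 0.1617]
ee_rot: [0.693, 0.522, -0.399, 0.298]
force: [0.1, -0.2, -1.2]
finger_gap: 0.058
grasp_force: 20.0
```

Call:
arm_command(
  motion=[
    [[0.03,0,0.018],[0,0,0],-0.2],
    [[0.06,0,0.035],[0,0,0],-0.2],
    [[0.09,0,0.052],[0,0,0],-0.2],
    [[0.09,0,0.052],[0,0,0],-0.2],
  ],
)

```text
clock: 13.85
eef_pos: [0.5135, -0.3024, 0.1301]
ee_rot: [0.692, 0.522, -0.399, 0.298]
force: [0.4, 0.1, -1.3]
finger_gap: 0.058
grasp_force: 20.0
```

```bash
python3 -c "
from plan import *
p,r=st(0); o,u=np.load('rel.npy'); print((p+r.apply(o)).round(4),r.apply(u).round(3))
Qp=tool(-106.1,30,-1); row(p,r,np.array([.515,-.294,.118])-Qp.apply(o),Qp)"
```

```text
t 13.85 q [-0.059  0.605  1.809 -1.055  1.32   0.833] p [ 0.5135 -0.3024  0.1301] z [-0.242 -0.83  -0.503] y [ 0.961 -0.278 -0.004] gap 0.058 g 20.0 F [ 0.4  0.1 -1.3]
[ 0.5143 -0.2931  0.1737] [ 0.004  0.005 -1.   ]
row [0.159, 0.004, 0.096] [-0.001, -0.001, 0.001] mm/deg 56 0
```

Call:
arm_command(
  motion=[
    [[0.04,0.001,0.024],[0,0,0],-0.2],
    [[0.08,0.002,0.048],[0,0,0],-0.2],
    [[0.12,0.003,0.072],[0,0,0],-0.2],
    [[0.155,0.004,0.094],[0,0,0],-0.2],
    [[0.155,0.004,0.094],[0,0,0],-0.2],
  ],
)

```text
clock: 14.35
eef_pos: [0.514, -0.3038, 0.0747]
ee_rot: [0.692, 0.522, -0.4, 0.298]
force: [1.0, -0.4, -1.3]
finger_gap: 0.0578
grasp_force: 20.0
```

Call:
arm_command(
  motion=[
    [[0.003,0,0.002],[0,0,0],-0.2],
    [[0.006,0,0.004],[0,0,0],-0.2],
    [[0.009,0,0.005],[0,0,0],-0.2],
    [[0.009,0,0.005],[0,0,0],-0.2],
  ],
)

```text
clock: 14.75
eef_pos: [0.5151, -0.3038, 0.0743]
ee_rot: [0.693, 0.521, -0.399, 0.299]
force: [-0.1, -0.0, -1.4]
finger_gap: 0.0579
grasp_force: 20.0
```

```bash
python3 -c "
from plan import *
p,r=st(0); o,u=np.load('rel.npy'); print((p+r.apply(o)).round(4),r.apply(u).round(3))"
```

```text
t 14.75 q [-0.061  0.687  1.837 -1.085  1.265  0.936] p [ 0.5151 -0.3038  0.0743] z [-0.24  -0.83  -0.503] y [ 0.961 -0.278 -0.001] gap 0.0579 g 20.0 F [-0.1 -0.  -1.4]
[ 0.5157 -0.2945  0.1179] [ 0.007  0.004 -1.   ]
```

Call:
arm_command(
  motion=[
    [[0.003,0,0.002],[0,0,0],-0.2],
    [[0.006,0,0.0035],[0,0,0],-0.2],
    [[0.009,0,0.005],[0,0,0],-0.2],
    [[0.009,0,0.005],[0,0,0],-0.2],
  ],
)

```text
clock: 15.15
eef_pos: [0.5148, -0.3037, 0.0707]
ee_rot: [0.693, 0.521, -0.399, 0.299]
force: [-0.1, -0.7, -1.2]
finger_gap: 0.0578
grasp_force: 20.0
```

Call:
arm_command(
  motion=[
    [[0.003,0,0.002],[0,0,0],-0.2],
    [[0.006,0,0.0035],[0,0,0],-0.2],
    [[0.006,0,0.0035],[0,0,0],-0.2],
  ],
)

```text
clock: 15.45
eef_pos: [0.5148, -0.3037, 0.0686]
ee_rot: [0.693, 0.521, -0.399, 0.299]
force: [-0.1, 0.2, -0.3]
finger_gap: 0.0581
grasp_force: 20.0
```

Call:
arm_command(
  motion=[
    [[0.003,0,0.002],[0,0,0],-0.2],
    [[0.004,0,0.0025],[0,0,0],-0.2],
    [[0.004,0,0.0025],[0,0,0],-0.2],
  ],
)

```text
clock: 15.75
eef_pos: [0.5149, -0.3039, 0.0681]
ee_rot: [0.692, 0.521, -0.399, 0.3]
force: [-0.5, 0.5, 2.8]
finger_gap: 0.058
grasp_force: 20.0
```

Call:
arm_command(
  motion=[
    [[0,0,0],[0,0,0],-0.2],
    [[0,0,0],[0,0,0],-0.2],
  ],
  newtons=4,
)

```text
clock: 15.95
eef_pos: [0.5149, -0.304, 0.0679]
ee_rot: [0.693, 0.521, -0.399, 0.299]
force: [-0.5, 0.6, 3.4]
finger_gap: 0.0581
grasp_force: 4.0
```

Call:
arm_command(
  motion=[
    [[0,0,0],[0,0,0],0.32],
    [[0,0,0],[0,0,0],0.4],
    [[0,0,0],[0,0,0],0.6],
    [[0,0,0],[0,0,0],0.8],
    [[0,0,0],[0,0,0],1],
  ],
)

```text
clock: 16.45
eef_pos: [0.5149, -0.3038, 0.0672]
ee_rot: [0.693, 0.521, -0.399, 0.299]
force: [-0.6, -0.5, -0.5]
finger_gap: 0.0849
grasp_force: 0.0
```

Call:
arm_command(
  motion=[
    [[0,0,0],[0,0,0],1],
    [[0,0,0],[0,0,0],1],
    [[0,0,0],[0,0,0],1],
  ],
)

```text
clock: 16.75
eef_pos: [0.5149, -0.3038, 0.0673]
ee_rot: [0.693, 0.521, -0.399, 0.299]
force: [-0.7, -1.1, 0.3]
finger_gap: 0.0912
grasp_force: 0.0
```

```bash
python3 look.py w4; python3 -c "
import cv2
from bench import read_camera
import numpy as np
c=read_camera('side')['image'][240:400,240:400,::-1]; w=cv2.imread('pics/w4.png')
cv2.imwrite('pics/s4.png',np.hstack([cv2.resize(c,(400,400)),cv2.resize(w,(400,300))[:400] if 0 else cv2.copyMakeBorder(cv2.resize(w,(400,300)),0,100,0,0,cv2.BORDER_CONSTANT)]))"
```

```text
t 16.75 q [-0.062  0.698  1.84  -1.089  1.259  0.948] p [ 0.5149 -0.3038  0.0673] z [-0.241 -0.83  -0.503] y [ 0.961 -0.278 -0.002] gap 0.0912 g 0.0 F [-0.7 -1.1  0.3]
```

View pics/s4.png

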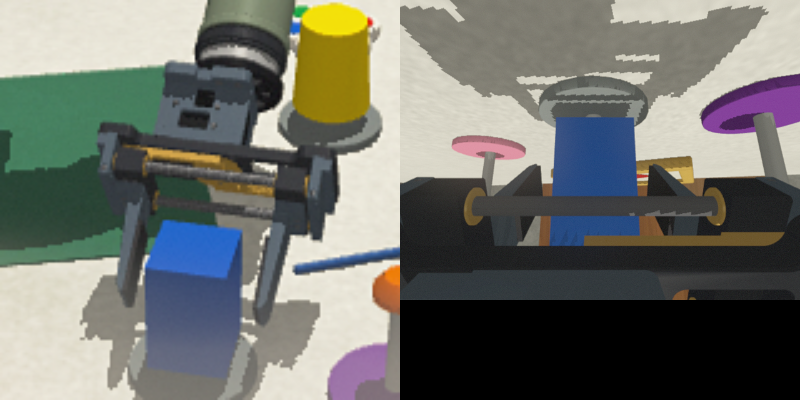

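The picture shows the pot hanging level on the peg, its sides vertical at x≈147 and 240, with the open fingers clear. I'll withdraw straight back.

Call:
arm_command(
  motion=[
    [[0,0,-0.05],[0,0,0],1],
    [[0,0,-0.13],[0,0,0],1],
    [[0,0,-0.23],[0,0,0],1],
    [[0,0,-0.34],[0,0,0],1],
    [[0,0,-0.45],[0,0,0],1],
  ],
)

```text
clock: 17.35
eef_pos: [0.5477, -0.1898, 0.1364]
ee_rot: [0.693, 0.521, -0.399, 0.299]
force: [0.7, -0.9, -0.2]
finger_gap: 0.091
grasp_force: 0.0
```

Call:
arm_command(
  motion=[
    [[-0.1,0,-0.1],[0,0,0],1],
    [[-0.2,0,-0.15],[0,0,0],1],
    [[-0.2,0,-0.15],[0,0,0],1],
    [[-0.2,0,-0.15],[0,0,0],1],
    [[-0.2,0,-0.15],[0,0,0],1],
  ],
)

```text
clock: 17.85
eef_pos: [0.5494, -0.183, 0.2088]
ee_rot: [0.692, 0.522, -0.399, 0.298]
force: [-0.7, -0.5, 1.0]
finger_gap: 0.0913
grasp_force: 0.0
```

```bash
python3 -c "
import cv2
from plan import *
from bench import read_camera
st(0); a=read_camera('side')['image'][200:440,180:500,::-1]
cv2.imwrite('pics/s5.png',cv2.resize(a,None,fx=2.5,fy=2.5))"
```

```text
t 17.85 q [ 0.132  0.559  1.636 -0.912  1.56   0.73 ] p [ 0.5494 -0.183   0.2088] z [-0.242 -0.83  -0.503] y [ 0.961 -0.278 -0.004] gap 0.0913 g 0.0 F [-0.7 -0.5  1. ]
```

View pics/s5.png

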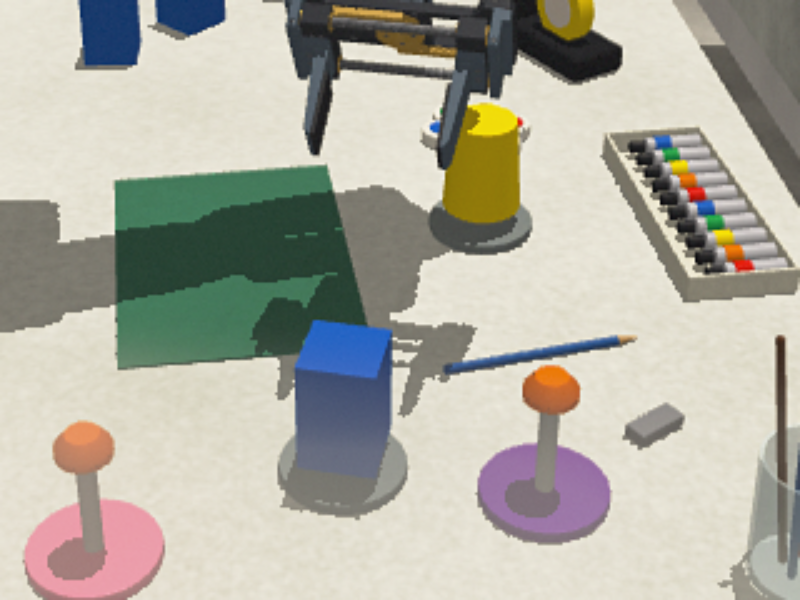

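The picture shows the pot home over the grey stand at (343,400), upright and at rest. The cup, palette, pencil and eraser haven't moved, and the gripper is clear.

```bash
python3 -c "
from bench import order
print(order.hand_in())"
```

```text
the job is handed in; nothing more can be done
None
```

The blue pot hangs upside down and level on the free orange-topped peg, released; in the last picture the cup, palette, pencil and eraser look unmoved, and I handed the job in at about 18 s of the 58 s limit (no verdict returned).

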